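# Put three vegetables back on their own colour-coded boards

## Robot

A 7-joint arm with a two-finger parallel gripper is mounted at the origin on the work surface. World frame = base frame: x ahead of the robot, y to its left, z up, the work surface at z = 0. Lengths are in m, angles in degrees, forces in N, time in s.
With the tool pointing down it reaches from about 0.425 to 0.875 m from the base axis. Payload 4.7 kg.
Tool frame: the origin (TCP) lies between the finger pads; the fingertips stand env.tip_reach ahead of it and the grasp point (between the pads) lies 2 mm behind it (env.tip_reach is the distance from the TCP to the fingertips, in m); z points along the fingers, y is the line along which they close (so a half turn about z gives the same grasp; the last joint's range is limited). The gripper opens to 87 mm and grips with 3 to 60 N. Pads are 19 mm wide; open, the fingers measure 117 mm over their backs; the gripper's body (75 mm by 190 mm) begins 51 mm behind the grasp point.
Start: joints at [65.208, 18.392, -4.016, 83.108, 1.295, 78.541, -3.26], TCP at [0.281, -0.586, 0.24] pointing down, gripper open.
Joint ranges: [-163.93, 163.93], [-17.29, 119.83], [-79.2, 71.16], [3.27, 140.29], [-89.18, 269.18], [5.43, 117.66], [-154.24, 154.24]. Speed limits (degrees/s): [147.25, 147.25, 180, 180, 180, 180, 180].

## Interface

Orientations are given as [roll, pitch, yaw] about the fixed x, y, z axes, in that order (R = Rz(yaw) Ry(pitch) Rx(roll)).
In Python, from cell import env, read_camera gives the robot as it stands. The module is installed in compiled form; this text tells all that it offers.
- The arm moves only by the shell command python3 -m handwheel [FORCE], which reads ROWS from standard input. ROWS is a JSON object with one list for each field, all of the same length, 1 to 8, a row being the entries at one place: tx, ty, tz (the shift in fractions of the full range, 1 being 0.5 m), spin (a turn about the tool's z in parts of the range, where 1.0 means 180 degrees), aperture (the finger opening in m); each row is the pose to reach, as a shift and turn from the pose commanded when the command began, along the tool's axes at that moment; what a row does not reach only later rows make up. A row lasts 1/12 s, in which the tool goes at most 0.0417 m and 7.16 degrees, less where a joint would pass 70% of its speed; a pose out of reach is approached as far as the arm can. The fingers move at their own pace and stop on an object; FORCE is the grip in N (left out, the last holds). Time passes only in rows, so rows that do not move let the fingers close. It prints the time, the measured TCP pose, the force, the opening and the grip force at its end. Input that does not fit is refused with a message, and nothing moves.
- env.get_obs(): the state, without advancing time (a new reading comes with each control period).
- read_camera(name): name is "side" or "top" or "wrist"; returns a dict with "color" (420x560x3 uint8, blue, green, red), "fx", "fy", "cx", "cy" (pixels), "world_from_camera" (4x4, takes a point from camera to world coordinates). Camera axes: x right, y down, z forward; pixel columns grow to the right and rows downward; lengths in m; the calibration is good to about 2 mm. A picture is of the moment at which its call begins. There is no depth.
- env.sign_off(): hands the job in; it is judged then, once.
The state is a dict: "time_s": time; "qpos": joint angles; "joint_velocities": joint speeds; "effort": joint torques, N m; "tool_pos": TCP position; "tool_rot": TCP orientation; "force": force on the tool from outside, world axes, zero at the start; "wrist_torque": the same for the moment, N m; "grip_width": finger opening in m; "grasp_force": force on a finger pad.
Only numpy, scipy, OpenCV 4.12 (cv2) and the standard library are available. Lean on these libraries where they do the work, as an engineer would, in place of code of your own. Each camera call takes 0.05 s, during which the arm holds its last target. There are 200 camera calls.

## Task

The three vegetables lie on the wrong boards: swap them round so that the carrot ends in the middle of the orange board, the courgette in the middle of the green board and the beetroot in the middle of the purple board, the carrot and the courgette lying lengthwise along their boards and the beetroot upright. First park one of them on the free white plate to make room, so that no vegetable ever touches the counter or another vegetable. Let go of each one at rest, and leave the spice jar and the peeler where they are.

Things in the scene. Friction and masses are not known exactly. Their poses are not given: they have to be found in the camera images.
- carrot: orange carrot lying down, flat underneath so it does not roll, 126 mm long, 80 g. Origin: centre of its underside, z up; x runs along it from the thick end (33 mm thick, green stub, at x = -66 mm) to the tip (x = +60 mm). Grip across y at the origin: 28 mm wide and 27 mm tall there, straight-sided from x = -24 to +26 mm. Starts on the green board.
- courgette: short dark green courgette lying down, flat underneath so it does not roll, 115 mm long (x = -58 to +57 mm, light green stalk at +x), 120 g. Origin: centre of its underside, z up; x along its length. Grip across y at the origin: 35 mm wide, 33 to 36 mm tall. Starts on the purple board.
- beetroot: dark red-purple round beetroot standing on its flat base, 56 mm in diameter, widest 18 to 28 mm above its base, 46 mm tall plus a pink 7 mm stalk stub on top (53 mm in all), 120 g. Origin: centre of its base, z up; any yaw is right. Starts on the orange board.
- orange_board: orange board, 160 x 110 x 12 mm, fixed to the counter, its own yaw within about 20 degrees. Origin: centre of its underside, z up; x along its 160 mm length, y along its 110 mm width. Its top is 12 mm above the counter. The carrot belongs here.
- green_board: green board, 160 x 110 x 12 mm, fixed to the counter, its own yaw within about 20 degrees. Origin: centre of its underside, z up; x along its 160 mm length, y along its 110 mm width. Its top is 12 mm above the counter. The courgette belongs here.
- purple_board: purple board, 160 x 110 x 12 mm, fixed to the counter, its own yaw within about 20 degrees. Origin: centre of its underside, z up; x along its 160 mm length, y along its 110 mm width. Its top is 12 mm above the counter. The beetroot belongs here.
- plate: flat round white plate without a raised rim, 160 mm in diameter, top 10 mm above the counter, fixed; empty at the start, the free spot. Origin: centre of its underside, z up.
- table: the grey concrete kitchen counter, top at height 0; the vegetables must not touch it.
- spice_jar: small jar with a steel cap, 44 mm in diameter, 68 mm tall, standing loose among the boards; to be left alone. Origin: centre of its underside, z up.
- peeler: black vegetable peeler lying loose on the counter, 140 mm long along its x, 18 mm wide, 14 mm tall; to be left alone. Origin: on its underside, near the middle, z up. Also standing loose among the boards, unlisted and all under 50 mm tall: a garlic bulb and a small blue bowl. Taller things stand round the edge of the counter.

How it is judged (in metres and radians):
On the way:
1. one vegetable is parked on the white plate (within 50 mm of its middle), let go and at rest (((horizontal distance between carrot and plate below 0.05 m and height (world z) of carrot below 0.016 m and angle between carrot's own z axis and vertical below 0.25 rad and linear speed of carrot below 0.03 m/s and contact force between carrot and the fingers below 0.1 N) or (horizontal distance between courgette and plate below 0.05 m and height (world z) of courgette below 0.016 m and angle between courgette's own z axis and vertical below 0.25 rad and linear speed of courgette below 0.03 m/s and contact force between courgette and the fingers below 0.1 N) or (horizontal distance between beetroot and plate below 0.05 m and height (world z) of beetroot below 0.016 m and angle between beetroot's own z axis and vertical below 0.25 rad and linear speed of beetroot below 0.03 m/s and contact force between beetroot and the fingers below 0.1 N))), for 0.2 s.
At the end, for the whole second after the job is handed in: Carrot on the orange, courgette on the green and beetroot on the purple board, each resting flat on it within 15 mm of the board's middle and upright as it began (within 0.2 rad); carrot and courgette along the board's length within 15 degrees (0.26 rad), either way round; all released and at rest (horizontal distance between carrot and orange_board below 0.015 m and height (world z) of carrot between 0.006 and 0.018 m and angle between each of carrot, courgette, beetroot's own z axis and vertical below 0.2 rad and linear speed of each of carrot, courgette, beetroot below 0.02 m/s and angular speed of each of carrot, courgette, beetroot below 0.3 rad/s and angle between the x axis of carrot and the x axis of orange_board, either way round below 0.26 rad and horizontal distance between courgette and green_board below 0.015 m and height (world z) of courgette between 0.006 and 0.018 m and angle between the x axis of courgette and the x axis of green_board, either way round below 0.26 rad and horizontal distance between beetroot and purple_board below 0.015 m and height (world z) of beetroot between 0.006 and 0.018 m); the robot touches nothing.
It fails at once if a vegetable touches the counter (contact force between any of carrot, courgette, beetroot and table above 0.1 N).
It fails at once if two vegetables touch each other (contact force between carrot and courgette above 0.3 N or contact force between any of carrot, courgette and beetroot above 0.3 N).
It fails at once if the spice jar or the peeler is moved by more than 30 mm (distance of any of spice_jar, peeler from where it was at the start of the episode above 0.03 m).
It also fails if it takes over 120 s, if anything falls off the work surface, if the arm or the gripper's body presses on something with over 40 N, if the wrist force passes 120 N, or if a joint passes its speed limit or range.

## Working session

There is one attempt and no reset: what is moved stays moved. The work goes in short steps, Python scripts to look and compute and a shell command to move; the robot and the scene stay as the last step left them, time stands still between calls to the robot, and variables do not carry over. Pictures are saved under pics/ and viewed, at most 14 in all, crops included, and the job is handed in when it is done.

```bash
mkdir -p pics
python3 - <<'E'
from cell import env, read_camera
import cv2,numpy as np
for n in ("top","side"):
    c=read_camera(n); cv2.imwrite(f"pics/{n}0.png",c["color"]); print(n,c["fx"],c["fy"],c["cx"],c["cy"]); print(np.round(c["world_from_camera"],4).tolist())
o=env.get_obs(); print(o["tool_pos"],o["tool_rot"],o["grip_width"],env.tip_reach,o["time_s"])
E
```

```text
top 481.6613384693424 481.6613384693424 277.1879621962682 210.13113702334797
[[-0.0032, -0.995, 0.0998, 0.4542], [-1.0, 0.0032, -0.0003, -0.0098], [-0.0001, -0.0998, -0.995, 0.9716], [0.0, 0.0, 0.0, 1.0]]
side 458.41463096293705 458.41463096293705 286.07647262760645 214.93091909600116
[[-0.7653, -0.3862, 0.515, -0.0459], [-0.6437, 0.4697, -0.6042, 0.6722], [-0.0086, -0.7939, -0.608, 0.7102], [0.0, 0.0, 0.0, 1.0]]
[ 0.28061203 -0.58581932  0.23856907] [-1.79904495e+02  7.79016164e-03  2.56002155e+01] 0.08687978351347687 0.017 0.1
```

View pics/top0.png

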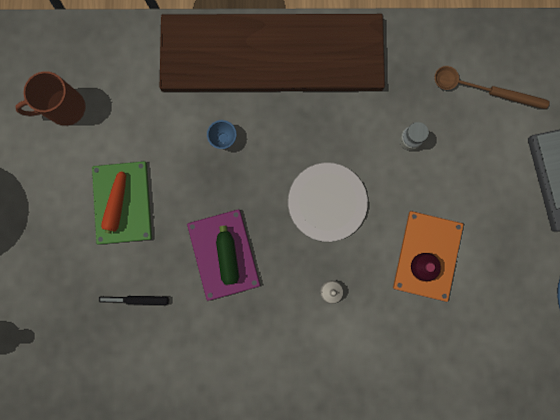

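View pics/side0.png

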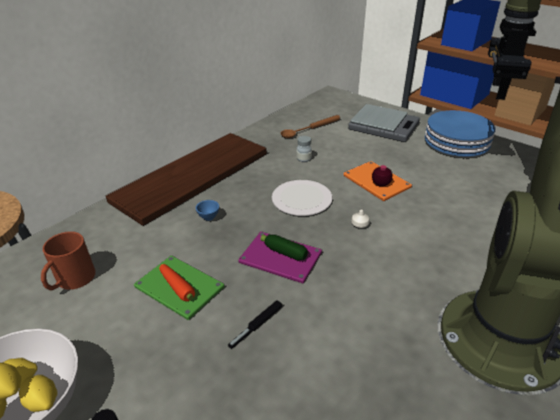

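The top view shows the carrot on green at (116,202), the courgette on purple at (228,255), the beetroot on orange at (426,267) and the plate at (328,202). The jar is at (416,136), the garlic at (332,292), the bowl at (222,134) and the peeler at (134,300).

```bash
cat > h.py <<'E'
from cell import env, read_camera
import cv2, numpy as np
def unproj(c,uv,z):
    uv=np.atleast_2d(uv).astype(float); W=np.array(c["world_from_camera"])
    d=np.c_[(uv[:,0]-c["cx"])/c["fx"],(uv[:,1]-c["cy"])/c["fy"],np.ones(len(uv))]@W[:3,:3].T
    return (W[:3,3]+d*((z-W[2,3])/d[:,2])[:,None])[:,:2]
def big(m):
    cs,_=cv2.findContours(m.astype(np.uint8),cv2.RETR_EXTERNAL,cv2.CHAIN_APPROX_NONE)
    return max(cs,key=cv2.contourArea)[:,0,:]
def rect(p):
    (cx,cy),(w,h),_=r=cv2.minAreaRect((p*1000).astype(np.float32)); b=cv2.boxPoints(r)
    e=max(b[1]-b[0],b[2]-b[1],key=np.linalg.norm)
    a=(np.degrees(np.arctan2(e[1],e[0]))+90)%180-90
    return np.round([cx,cy,max(w,h),min(w,h),a],1).tolist()
E
python3 - <<'E'
from h import *
c=read_camera("top"); I=c["color"]; hsv=cv2.cvtColor(I,cv2.COLOR_BGR2HSV); H,S,V=[hsv[...,i].astype(int) for i in range(3)]
for p in [(116,202),(100,200),(228,255),(205,250),(420,265),(440,230),(328,202)]: print(p,hsv[p[1],p[0]])
def roi(m,x0,x1,y0,y1):
    o=np.zeros_like(m);o[y0:y1,x0:x1]=m[y0:y1,x0:x1];return o
sat=S>100
for n,b in dict(green=(80,165,150,255),purple=(180,270,200,310),orange=(385,475,200,310)).items():
    print(n,rect(unproj(c,cv2.convexHull(big(roi(sat,*b)))[:,0],.012)))
print("plate",rect(unproj(c,big(roi((S<40)&(V>120),270,385,150,250)),.010)))
print("carrot",rect(unproj(c,big(roi(sat&((H<20)),80,165,150,255)),.024)))
print("courg",rect(unproj(c,big(roi((H>35)&(H<90)&(S>60),180,270,200,310)),.028)))
print("beet",rect(unproj(c,big(roi(((H>165)|(H<4))&(V<230)&(S>100),400,450,240,290)),.035)))
for n,uv,z in [("jar",(416,130),.068),("garlic",(332,292),.02),("bowl",(222,134),.03),("peeler",(134,300),.01)]: print(n,unproj(c,uv,z).round(3))
a=cv2.resize(I[140:310,80:270],None,fx=3,fy=3,interpolation=2); cv2.imwrite("pics/crop1.png",a)
E
```

```text
(116, 202) [  7 195 118]
(100, 200) [ 52 115 115]
(228, 255) [ 56 130  49]
(205, 250) [160 129 111]
(420, 265) [172 158  63]
(440, 230) [ 12 179 162]
(328, 202) [ 18  16 156]
green [567.3, 302.7, 158.5, 109.1, 5.3]
purple [462.9, 97.6, 158.6, 108.7, 15.3]
orange [458.9, -309.1, 159.4, 111.3, -13.7]
plate [567.4, -110.3, 157.9, 157.0, -0.3]
carrot [569.2, 311.1, 118.1, 34.2, -11.4]
courg [462.2, 89.4, 112.9, 33.7, 8.5]
beet [437.4, -295.7, 53.9, 53.7, -46.0]
jar [[ 0.698 -0.277]]
garlic [[ 0.389 -0.117]]
bowl [[0.702 0.1  ]]
peeler [[0.374 0.273]]
```

View pics/crop1.png

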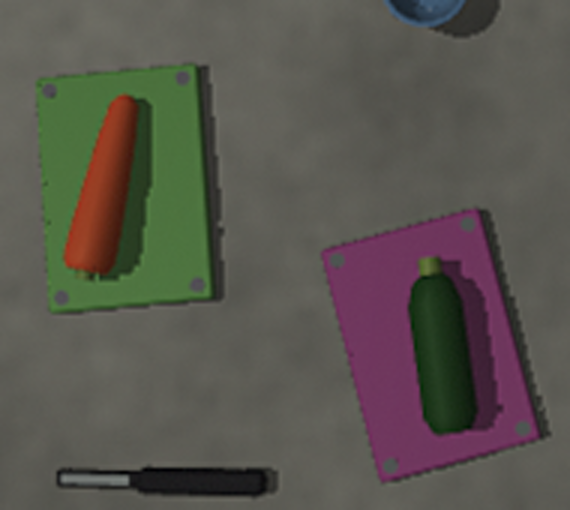

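Carrot tip and courgette stalk both point to +x, so yaw near 0 works everywhere. I'll park the beetroot first.

```bash
cat > d.py <<'E'
import sys,numpy as np
from scipy.spatial.transform import Rotation as R
from cell import env
o=env.get_obs(); r=R.from_euler("xyz",o["tool_rot"],degrees=True)
x,y,z,yaw=map(float,sys.argv[1:5]); w=np.array([x,y,z])-o["tool_pos"]
t=(o["tool_rot"][2]-yaw+180)%360-180
print("delta",r.inv().apply(w).round(4),"turn",round(t,1),"t",round(o["time_s"],2),"j",np.round(o["qpos"],0))
E
python3 d.py 0.437 -0.296 0.20 0
```

```text
delta [ 0.2662 -0.1938  0.039 ] turn 25.6 t 0.15 j [65. 18. -4. 83.  1. 79. -3.]
```

Units first: shifts go in shares of 0.5 m and turns go in shares of 180 degrees. So 0.266 m is 0.532, -0.194 m is -0.388, 25.6 degrees is 0.1422.

```bash
echo '{"tx": [0.532,0.532,0.532,0.532,0.532,0.532,0.532,0.532],"ty": [-0.388,-0.388,-0.388,-0.388,-0.388,-0.388,-0.388,-0.388],"tz": [0.078,0.078,0.078,0.078,0.078,0.078,0.078,0.078],"spin": [0.1422,0.1422,0.1422,0.1422,0.1422,0.1422,0.1422,0.1422],"aperture": [0.087,0.087,0.087,0.087,0.087,0.087,0.087,0.087]}' | python3 -m handwheel 25
echo '{"tx": [0,0],"ty": [0,0],"tz": [0,0],"spin": [0,0],"aperture": [0.087,0.087]}' | python3 -m handwheel
python3 d.py 0.437 -0.296 0.033 0
python3 - <<'E'
from h import *
c=read_camera("wrist"); cv2.imwrite("pics/w1.png",c["color"])
E
```

```text
time_s: 0.82
tool_pos: [0.4374, -0.2942, 0.2002]
tool_rot: [180.0, 0.0, 0.0]
force: [0.7, 0.9, 0.1]
grip_width: 0.0874
grasp_force: 0.0
time_s: 0.98
tool_pos: [0.4381, -0.2933, 0.2002]
tool_rot: [-180.0, 0.0, 0.4]
force: [-0.5, -0.5, -0.3]
grip_width: 0.087
grasp_force: 0.0
delta [-0.0011  0.0027  0.1672] turn 0.4 t 0.98 j [ 44.   6. -14. 103.   1.  72. -60.]
```

View pics/w1.png

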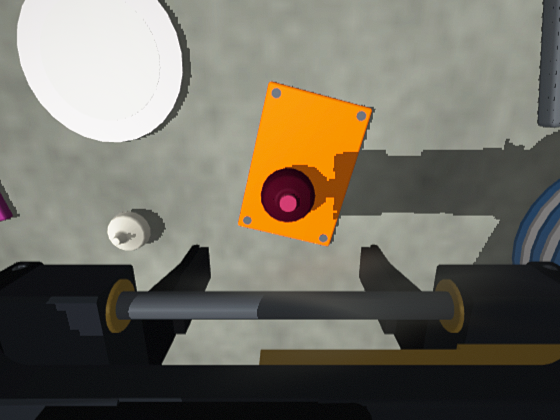

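The wrist view shows the beetroot at (287,195), midway between the fingers at (200,260) and (370,260). I'll cross-check it by calibration.

```bash
python3 - <<'E'
from h import *
c=read_camera("wrist"); print(unproj(c,[(287,195)],.037),"stalk",unproj(c,[(288,203)],.065), "board", unproj(c,np.mean([(276,93),(361,115),(247,220),(323,238)],0),.012), "plate",unproj(c,[(102,63)],.01))
print(np.round(c["world_from_camera"],3)[:3,3])
E
echo '{"tx": [-0.002,-0.002,-0.002,-0.002,-0.002,-0.002,-0.002],"ty": [0.006,0.006,0.006,0.006,0.006,0.006,0.006],"tz": [0.08,0.16,0.24,0.29,0.32,0.334,0.334],"spin": [0,0,0,0,0,0,0],"aperture": [0.087,0.087,0.087,0.087,0.087,0.087,0.087]}' | python3 -m handwheel
python3 d.py 0.437 -0.296 0.033 0
```

```text
[[ 0.4377846  -0.29852966]] stalk [[ 0.43745436 -0.29923038]] board [[ 0.46301763 -0.31464983]] plate [[ 0.56549082 -0.11548855]]
[ 0.52  -0.296  0.346]
time_s: 1.67
tool_pos: [0.4339, -0.3003, 0.0319]
tool_rot: [-179.9, 0.2, -0.2]
force: [-1.4, 0.5, 1.1]
grip_width: 0.087
grasp_force: 0.0
delta [ 0.003  -0.0043 -0.0011] turn -0.2 t 1.67 j [ 44.  16. -13. 112.   5.  52. -62.]
```

Scaled: 0.003 m is 0.006.

```bash
echo '{"tx": [0.006,0.006,0.006,0.006,0.006,0.006],"ty": [0,0,0,0,0,0],"tz": [0,0,0,0,0,0],"spin": [0,0,0,0,0,0],"aperture": [0.04,0.04,0.04,0.04,0.04,0.04]}' | python3 -m handwheel 25
echo '{"tx": [0,0,0,0,0],"ty": [0,0,0,0,0],"tz": [-0.02,-0.08,-0.16,-0.234,-0.234],"spin": [0,0,0,0,0],"aperture": [0.04,0.04,0.04,0.04,0.04]}' | python3 -m handwheel
python3 d.py 0.567 -0.112 0.15 0
```

```text
time_s: 2.17
tool_pos: [0.4394, -0.2989, 0.0342]
tool_rot: [-180.0, -0.0, 0.0]
force: [0.2, 1.0, 4.9]
grip_width: 0.0547
grasp_force: 25.5
time_s: 2.58
tool_pos: [0.443, -0.3021, 0.1592]
tool_rot: [179.5, -0.6, 0.0]
force: [1.9, -0.8, -1.7]
grip_width: 0.0548
grasp_force: 25.0
delta [ 0.1239 -0.1901  0.009 ] turn 0.0 t 2.58 j [ 44.   8. -14. 106.   2.  66. -60.]
```

Scaled: -0.19 m is -0.38, -0.184 m is -0.368.

```bash
echo '{"tx": [0.02,0.08,0.13,0.18,0.22,0.244,0.254,0.254],"ty": [-0.03,-0.1,-0.18,-0.26,-0.33,-0.368,-0.38,-0.38],"tz": [0,0,0,0,0,0,0,0],"spin": [0,0,0,0,0,0,0,0],"aperture": [0.04,0.04,0.04,0.04,0.04,0.04,0.04,0.04]}' | python3 -m handwheel
echo '{"tx": [0,0,0,0],"ty": [0,0,0,0],"tz": [0,0,0,0],"spin": [0,0,0,0],"aperture": [0.04,0.04,0.04,0.04]}' | python3 -m handwheel
python3 d.py 0.567 -0.112 0.033 0
python3 - <<'E'
from h import *
c=read_camera("wrist"); cv2.imwrite("pics/w2.png",c["color"])
m=(c["color"].min(2)>150).astype(np.uint8); p=big(m); print(rect(unproj(c,cv2.convexHull(p)[:,0],.01)))
E
```

```text
time_s: 3.25
tool_pos: [0.5674, -0.1049, 0.1508]
tool_rot: [-179.9, -0.1, 0.4]
force: [-0.8, -1.3, -1.3]
grip_width: 0.055
grasp_force: 25.0
time_s: 3.58
tool_pos: [0.5652, -0.1113, 0.1505]
tool_rot: [180.0, 0.0, -0.2]
force: [-0.8, 0.1, -2.4]
grip_width: 0.055
grasp_force: 25.0
delta [0.0019 0.0007 0.1175] turn -0.2 t 3.58 j [ 28.  14. -23. 100.   6.  67. -86.]
[661.9, -262.1, 204.4, 127.4, 82.1]
```

View pics/w2.png

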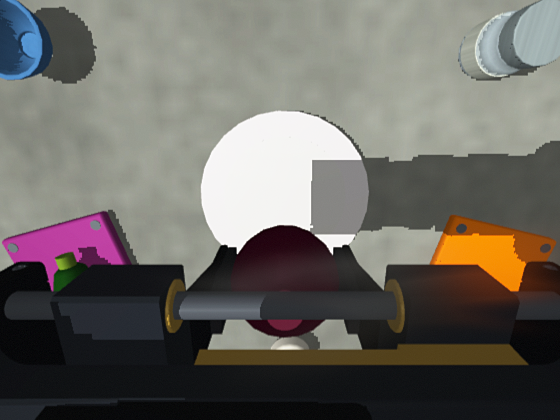

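The beetroot is held upright at (285,280), and the plate at (285,190) is centred in y under the gripper. Lower and release.

Scaled: 0.116 m is 0.232, 0.115 m is 0.23.

```bash
echo '{"tx": [0.002,0.002,0.002,0.002,0.002,0.002,0.002,0.002],"ty": [0,0,0,0,0,0,0,0],"tz": [0.04,0.1,0.16,0.2,0.22,0.226,0.23,0.232],"spin": [0,0,0,0,0,0,0,0],"aperture": [0.04,0.04,0.04,0.04,0.04,0.04,0.04,0.04]}' | python3 -m handwheel
echo '{"tx": [0,0,0],"ty": [0,0,0],"tz": [0,0.002,0.002],"spin": [0,0,0],"aperture": [0.04,0.04,0.04]}' | python3 -m handwheel
python3 d.py 0.567 -0.112 0.033 0
```

```text
time_s: 4.3
tool_pos: [0.568, -0.1097, 0.0358]
tool_rot: [180.0, -0.1, -0.0]
force: [0.2, -0.8, -0.7]
grip_width: 0.0548
grasp_force: 25.0
time_s: 4.55
tool_pos: [0.5676, -0.1095, 0.0345]
tool_rot: [180.0, -0.1, 0.0]
force: [-0.4, -0.6, -1.5]
grip_width: 0.0549
grasp_force: 25.0
delta [-0.0006  0.0025  0.0015] turn 0.0 t 4.55 j [ 27.  22. -22. 105.  10.  55. -89.]
```

Scaled: 0.002 m is 0.004, 0.001 m is 0.002.

```bash
echo '{"tx": [0,0,0],"ty": [0,0,0],"tz": [0.002,0.004,0.004],"spin": [0,0,0],"aperture": [0.04,0.04,0.04]}' | python3 -m handwheel
echo '{"tx": [0,0,0,0,0,0,0,0],"ty": [0,0,0,0,0,0,0,0],"tz": [0,0,0,0,-0.04,-0.12,-0.2,-0.28],"spin": [0,0,0,0,0,0,0,0],"aperture": [0.06,0.087,0.087,0.087,0.087,0.087,0.087,0.087]}' | python3 -m handwheel
python3 d.py 0.568 0.310 0.2 -11.4
```

```text
time_s: 4.8
tool_pos: [0.5673, -0.1094, 0.0323]
tool_rot: [180.0, -0.0, -0.0]
force: [-1.0, -0.7, 2.7]
grip_width: 0.0552
grasp_force: 25.0
time_s: 5.47
tool_pos: [0.5663, -0.1091, 0.1727]
tool_rot: [-180.0, 0.1, 0.0]
force: [1.4, -0.4, 0.9]
grip_width: 0.086
grasp_force: 0.0
delta [ 0.0018 -0.4191 -0.0272] turn 11.4 t 5.47 j [ 28.  13. -23.  98.   6.  70. -86.]
```

Scaled: -0.3 m is -0.6, -0.2 m is -0.4, 11.4 degrees is 0.0633.

```bash
echo '{"tx": [0.004,0.004,0.004,0.004,0.004,0.004,0.004,0.004],"ty": [-0.1,-0.2,-0.4,-0.6,-0.6,-0.6,-0.6,-0.6],"tz": [-0.054,-0.054,-0.054,-0.054,-0.054,-0.054,-0.054,-0.054],"spin": [0.0278,0.0633,0.0633,0.0633,0.0633,0.0633,0.0633,0.0633],"aperture": [0.087,0.087,0.087,0.087,0.087,0.087,0.087,0.087]}' | python3 -m handwheel
python3 d.py 0.568 0.310 0.2 -11.4
```

```text
time_s: 6.13
tool_pos: [0.5669, 0.1994, 0.1989]
tool_rot: [-179.7, 0.1, -10.9]
force: [-0.8, 0.9, -0.4]
grip_width: 0.0871
grasp_force: 0.0
delta [-0.0198 -0.1089 -0.0005] turn 0.5 t 6.13 j [   5.   16.  -32.   93.    9.   73. -129.]
```

Scaled: -0.109 m is -0.218, -0.08 m is -0.16.

```bash
echo '{"tx": [-0.016,-0.032,-0.04,-0.04,-0.04,-0.04,-0.04],"ty": [-0.08,-0.16,-0.218,-0.218,-0.218,-0.218,-0.218],"tz": [0,0,0,0,0,0,0],"spin": [0,0,0,0,0,0,0],"aperture": [0.087,0.087,0.087,0.087,0.087,0.087,0.087]}' | python3 -m handwheel
python3 d.py 0.568 0.310 0.031 -11.4
python3 - <<'E'
from h import *
c=read_camera("wrist"); I=c["color"]; cv2.imwrite("pics/w3.png",I)
hsv=cv2.cvtColor(I,cv2.COLOR_BGR2HSV);H,S,V=[hsv[...,i] for i in range(3)]
m=(S>100)&(H<15); m[265:]=0
print("carrot",rect(unproj(c,big(m),.024)))
m=(S>80)&((H<15)|((H>40)&(H<80))); m[265:]=0
print("green",rect(unproj(c,cv2.convexHull(big(m))[:,0],.012)))
E
```

```text
time_s: 6.72
tool_pos: [0.5715, 0.2995, 0.1982]
tool_rot: [179.9, -0.0, -11.5]
force: [0.6, 0.2, 0.7]
grip_width: 0.0872
grasp_force: 0.0
delta [-0.0056 -0.0099  0.1672] turn -0.1 t 6.72 j [  -4.   22.  -34.   86.   13.   75. -140.]
carrot [758.9, 454.9, 146.6, 51.3, 78.4]
green [570.0, 303.7, 159.0, 109.5, 5.2]
```

View pics/w3.png

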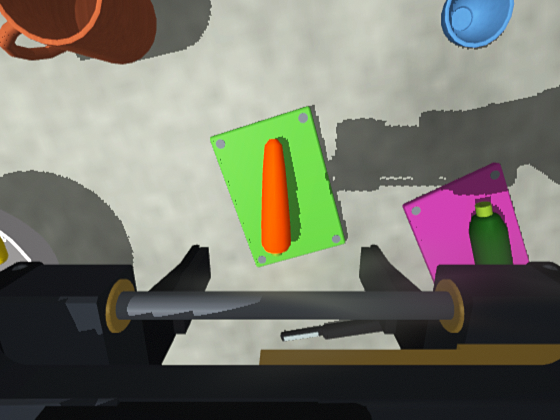

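The carrot is at (276,195), nearly parallel to the fingers and 10 mm left of their midpoint (285), which agrees with the computed shift. The green board also agrees within 3 mm.

Scaled: 0.166 m is 0.332, 0.163 m is 0.326.

```bash
echo '{"tx": [-0.01,-0.01,-0.01,-0.01,-0.01,-0.01,-0.01,-0.01],"ty": [-0.02,-0.02,-0.02,-0.02,-0.02,-0.02,-0.02,-0.02],"tz": [0.06,0.14,0.22,0.28,0.31,0.326,0.332,0.332],"spin": [0,0,0,0,0,0,0,0],"aperture": [0.087,0.087,0.087,0.087,0.087,0.087,0.087,0.087]}' | python3 -m handwheel
python3 d.py 0.568 0.311 0.031 -11.4
```

```text
time_s: 7.43
tool_pos: [0.5689, 0.3123, 0.0335]
tool_rot: [-179.9, -0.1, -11.4]
force: [0.4, 0.8, 0.6]
grip_width: 0.0874
grasp_force: 0.0
delta [-0.0006  0.0015  0.0025] turn -0.0 t 7.43 j [  -7.   31.  -31.   94.   18.   59. -145.]
```

```bash
echo '{"tx": [0,0,0,0,0,0,0],"ty": [0.002,0.002,0.002,0.002,0.002,0.002,0.002],"tz": [0.002,0.002,0.002,0.002,0.002,0.002,0.002],"spin": [0,0,0,0,0,0,0],"aperture": [0.015,0.015,0.015,0.015,0.015,0.015,0.015]}' | python3 -m handwheel 25
echo '{"tx": [0,0,0,0,0,0,0,0],"ty": [0,0,0,0,0,0,0,0],"tz": [-0.02,-0.06,-0.12,-0.18,-0.24,-0.26,-0.26,-0.26],"spin": [0,0,0,0,0,0,0,0],"aperture": [0.015,0.015,0.015,0.015,0.015,0.015,0.015,0.015]}' | python3 -m handwheel
python3 d.py 0.461 -0.311 0.16 -13.7
```

```text
time_s: 8.02
tool_pos: [0.5677, 0.3113, 0.0316]
tool_rot: [180.0, -0.0, -11.4]
force: [-0.1, 0.1, 0.8]
grip_width: 0.0485
grasp_force: 0.0
time_s: 8.68
tool_pos: [0.5677, 0.3113, 0.1617]
tool_rot: [-180.0, -0.0, -11.4]
force: [-0.0, -0.6, -0.5]
grip_width: 0.0153
grasp_force: 0.0
delta [0.0183 0.6311 0.0017] turn 2.3 t 8.68 j [  -5.   24.  -34.   88.   14.   72. -142.]
```

The fingers were still closing when I lifted, so the grip missed. Check that the carrot is undisturbed.

```bash
echo '{"tx": [0,0,0,0,0,0,0,0],"ty": [0,0,0,0,0,0,0,0],"tz": [0,0,0,0,0,0,0,0],"spin": [0,0,0,0,0,0,0,0],"aperture": [0.087,0.087,0.087,0.087,0.087,0.087,0.087,0.087]}' | python3 -m handwheel 25 | tail -2
python3 - <<'E'
from h import *
c=read_camera("wrist"); I=c["color"]
cv2.imwrite("pics/w4.png",I)
hsv=cv2.cvtColor(I,cv2.COLOR_BGR2HSV);H,S,V=[hsv[...,i] for i in range(3)]
m=(S>100)&(H<15); m[270:]=0; m[:120]=0; m[:,:200]=0;m[:,400:]=0
print("carrot",rect(unproj(c,big(m),.024)))
E
python3 d.py 0.568 0.311 0.031 -11.4
```

```text
grip_width: 0.0606
grasp_force: 0.0
carrot [567.1, 309.2, 126.6, 32.0, -12.3]
delta [0.0003 0.0003 0.1305] turn 0.0 t 9.4 j [  -5.   24.  -34.   88.   14.   72. -142.]
```

View pics/w4.png

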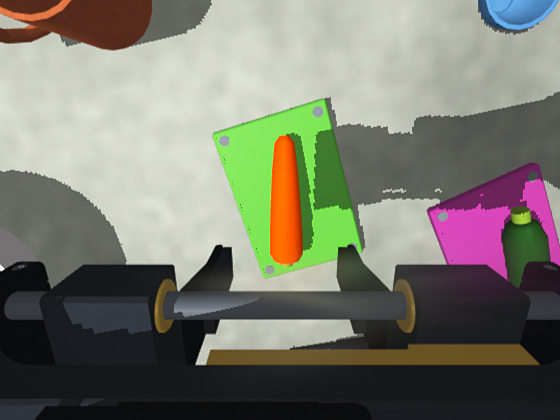

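The carrot lies untouched at (286,200), between the fingers. Descend again and let the fingers close fully.

Scaled: 0.13 m is 0.26, 0.06 m is 0.12.

```bash
echo '{"tx": [0.002,0.002,0.002,0.002,0.002,0.002,0.002,0.002],"ty": [0.002,0.002,0.002,0.002,0.002,0.002,0.002,0.002],"tz": [0.06,0.12,0.18,0.22,0.24,0.254,0.26,0.26],"spin": [0,0,0,0,0,0,0,0],"aperture": [0.06,0.06,0.06,0.06,0.06,0.06,0.06,0.06]}' | python3 -m handwheel
echo '{"tx": [0,0,0,0,0,0,0,0],"ty": [0,0,0,0,0,0,0,0],"tz": [0,0,0,0,0,0,0,0],"spin": [0,0,0,0,0,0,0,0],"aperture": [0.015,0.015,0.015,0.015,0.015,0.015,0.015,0.015]}' | python3 -m handwheel 25
```

```text
time_s: 10.07
tool_pos: [0.5689, 0.3104, 0.032]
tool_rot: [-180.0, -0.0, -11.4]
force: [-0.5, -0.1, 0.4]
grip_width: 0.0598
grasp_force: 0.0
time_s: 10.73
tool_pos: [0.5687, 0.3102, 0.0318]
tool_rot: [-180.0, -0.0, -11.4]
force: [-0.4, 0.0, 2.5]
grip_width: 0.028
grasp_force: 25.0
```

Scaled: -0.13 m is -0.26, -0.125 m is -0.25.

```bash
echo '{"tx": [0,0,0,0,0,0,0,0],"ty": [0,0,0,0,0,0,0,0],"tz": [-0.01,-0.04,-0.1,-0.16,-0.22,-0.25,-0.26,-0.26],"spin": [0,0,0,0,0,0,0,0],"aperture": [0.015,0.015,0.015,0.015,0.015,0.015,0.015,0.015]}' | python3 -m handwheel
python3 d.py 0.461 -0.311 0.16 -13.7
```

```text
time_s: 11.4
tool_pos: [0.5693, 0.3107, 0.164]
tool_rot: [-179.9, -0.2, -11.4]
force: [-1.0, 0.7, -1.2]
grip_width: 0.0277
grasp_force: 25.0
delta [0.0167 0.6309 0.0027] turn 2.3 t 11.4 j [  -5.   24.  -34.   88.   14.   72. -142.]
```

Scaled: 0.27 m is 0.54, 0.11 m is 0.22, 1.1 degrees is 0.0061.

```bash
echo '{"tx": [0,0.002,0.004,0.006,0.008,0.01,0.012,0.014],"ty": [0.03,0.08,0.15,0.22,0.3,0.38,0.46,0.54],"tz": [0,0,0,0,0,0,0,0],"spin": [0,0,0.0017,0.0028,0.0039,0.005,0.0056,0.0061],"aperture": [0.015,0.015,0.015,0.015,0.015,0.015,0.015,0.015]}' | python3 -m handwheel
echo '{"tx": [0.002,0.004,0.006,0.008,0.01,0.012,0.014,0.014],"ty": [0.08,0.16,0.24,0.32,0.4,0.47,0.53,0.56],"tz": [0,0,0,0,0,0,0,0],"spin": [0,0.0011,0.0022,0.0033,0.0044,0.0056,0.0056,0.0056],"aperture": [0.015,0.015,0.015,0.015,0.015,0.015,0.015,0.015]}' | python3 -m handwheel
echo '{"tx": [0,0,0,0],"ty": [0.02,0.02,0.02,0.02],"tz": [0,0,0,0],"spin": [0,0,0,0],"aperture": [0.015,0.015,0.015,0.015]}' | python3 -m handwheel
python3 d.py 0.461 -0.311 0.16 -13.7
```

```text
time_s: 12.07
tool_pos: [0.5201, 0.042, 0.1599]
tool_rot: [180.0, 0.2, -12.5]
force: [1.2, -0.6, 0.1]
grip_width: 0.028
grasp_force: 25.0
time_s: 12.73
tool_pos: [0.4652, -0.2355, 0.1598]
tool_rot: [179.9, 0.2, -13.8]
force: [-1.4, 0.2, 0.5]
grip_width: 0.0277
grasp_force: 25.0
time_s: 13.07
tool_pos: [0.4663, -0.2385, 0.161]
tool_rot: [-179.9, 0.1, -13.4]
force: [-0.5, 0.1, -0.4]
grip_width: 0.0277
grasp_force: 25.0
delta [0.0116 0.0718 0.0009] turn 0.3 t 13.07 j [ 38.   7. -14. 106.   2.  67. -81.]
```

Scaled: 0.072 m is 0.144, 0.068 m is 0.136, 0.3 degrees is 0.0017.

```bash
echo '{"tx": [0.006,0.016,0.022,0.024,0.024,0.024,0.024,0.024],"ty": [0.04,0.1,0.136,0.144,0.144,0.144,0.144,0.144],"tz": [0,0,0,0,0,0,0,0],"spin": [0,0.0017,0.0017,0.0017,0.0017,0.0017,0.0017,0.0017],"aperture": [0.015,0.015,0.015,0.015,0.015,0.015,0.015,0.015]}' | python3 -m handwheel
python3 d.py 0.461 -0.311 0.032 -13.7
python3 - <<'E'
from h import *
c=read_camera("wrist"); cv2.imwrite("pics/w5.png",c["color"]); np.save("w5.npy",c,allow_pickle=True)
E
```

```text
time_s: 13.73
tool_pos: [0.4614, -0.3114, 0.1616]
tool_rot: [-180.0, 0.0, -13.6]
force: [0.3, 0.3, 0.4]
grip_width: 0.0276
grasp_force: 25.0
delta [-0.0005 -0.0002  0.1296] turn 0.1 t 13.73 j [ 42.  11. -11. 102.   2.  68. -74.]
```

View pics/w5.png

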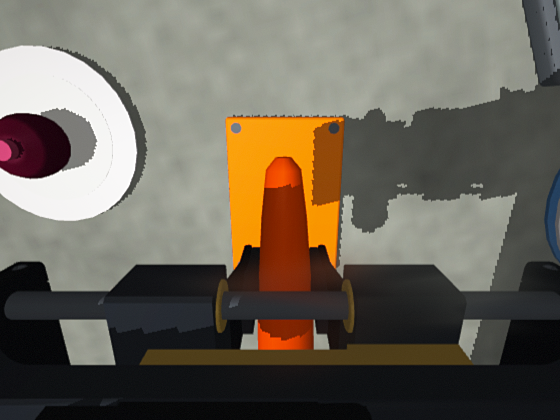

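The carrot is aligned with the orange board (far edge at row 117, columns 226 to 344). Compute the board's centre from that edge.

Run:
```python
from h import *
c=np.load("w5.npy",allow_pickle=True).item()
q=unproj(c,[(226,118),(344,118)],.012); d=q[1]-q[0]; print(np.linalg.norm(d)); d/=np.linalg.norm(d); n=np.array([-d[1],d[0]]); n*=np.sign(n[0]); print(q.mean(0)-.08*n, np.degrees(np.arctan2(n[1],n[0])))
```

```text
0.10785070674967936
[ 0.45881452 -0.31117012] -13.736018305737563
```

Scaled: 0.128 m is 0.256, 0.126 m is 0.252.

```bash
echo '{"tx": [-0.004,-0.004,-0.004,-0.004,-0.004,-0.004,-0.004,-0.004],"ty": [0,0,0,0,0,0,0,0],"tz": [0.04,0.1,0.16,0.21,0.236,0.246,0.252,0.256],"spin": [0,0,0,0,0,0,0,0],"aperture": [0.015,0.015,0.015,0.015,0.015,0.015,0.015,0.015]}' | python3 -m handwheel
echo '{"tx": [0,0,0],"ty": [0,0,0],"tz": [0,0.002,0.002],"spin": [0,0,0],"aperture": [0.015,0.015,0.015]}' | python3 -m handwheel
python3 d.py 0.460 -0.311 0.032 -13.7
```

```text
time_s: 14.45
tool_pos: [0.4595, -0.3129, 0.0341]
tool_rot: [180.0, -0.1, -13.8]
force: [0.8, 0.7, -1.0]
grip_width: 0.0278
grasp_force: 25.0
time_s: 14.7
tool_pos: [0.4594, -0.3133, 0.0335]
tool_rot: [180.0, -0.1, -13.8]
force: [0.5, 0.5, -0.7]
grip_width: 0.0281
grasp_force: 25.0
delta [ 0.     -0.0024  0.0015] turn -0.1 t 14.7 j [ 41.  19. -11. 109.   4.  53. -76.]
```

Scaled: 0.002 m is 0.004, -0.001 m is -0.002.

```bash
echo '{"tx": [0,0,0],"ty": [-0.002,-0.002,-0.002],"tz": [0.002,0.004,0.004],"spin": [0,0,0],"aperture": [0.015,0.015,0.015]}' | python3 -m handwheel
echo '{"tx": [0,0,0,0,0,0,0,0],"ty": [0,0,0,0,0,0,0,0],"tz": [0,0,0,0,0,-0.04,-0.12,-0.2],"spin": [0,0,0,0,0,0,0,0],"aperture": [0.06,0.06,0.06,0.06,0.06,0.06,0.06,0.06]}' | python3 -m handwheel
echo '{"tx": [0,0,0],"ty": [0,0,0],"tz": [-0.08,-0.14,-0.14],"spin": [0,0,0],"aperture": [0.06,0.06,0.06]}' | python3 -m handwheel
python3 d.py 0.462 0.0895 0.20 8
```

```text
time_s: 14.95
tool_pos: [0.4595, -0.3121, 0.0317]
tool_rot: [180.0, -0.1, -13.8]
force: [-1.5, 0.8, 4.9]
grip_width: 0.0278
grasp_force: 25.0
time_s: 15.62
tool_pos: [0.4576, -0.311, 0.13]
tool_rot: [-179.9, 0.2, -13.8]
force: [1.5, -0.6, 1.3]
grip_width: 0.059
grasp_force: 0.0
time_s: 15.87
tool_pos: [0.4625, -0.314, 0.2083]
tool_rot: [179.7, -0.7, -13.8]
force: [1.9, -1.1, 0.3]
grip_width: 0.0603
grasp_force: 0.0
delta [-0.0969 -0.3918  0.0053] turn -21.8 t 15.87 j [ 42.   8. -11.  99.   2.  72. -74.]
```

Scaled: -0.28 m is -0.56, -0.24 m is -0.48, -21.8 degrees is -0.1211.

```bash
echo '{"tx": [-0.02,-0.04,-0.06,-0.08,-0.1,-0.12,-0.14,-0.14],"ty": [-0.08,-0.16,-0.24,-0.32,-0.4,-0.48,-0.56,-0.56],"tz": [0,0,0,0,0,0,0,0],"spin": [-0.0333,-0.0667,-0.1,-0.1211,-0.1211,-0.1211,-0.1211,-0.1211],"aperture": [0.06,0.06,0.06,0.06,0.06,0.06,0.06,0.06]}' | python3 -m handwheel
python3 d.py 0.462 0.0895 0.20 8
```

```text
time_s: 16.53
tool_pos: [0.4576, -0.014, 0.2007]
tool_rot: [-179.8, -0.1, 8.7]
force: [-0.2, 1.5, -0.8]
grip_width: 0.06
grasp_force: 0.0
delta [ 0.02   -0.1017  0.0011] turn 0.7 t 16.53 j [ 27.  -3. -28. 111.  -2.  71. -81.]
```

Scaled: -0.11 m is -0.22, -0.08 m is -0.16.

```bash
echo '{"tx": [0.016,0.032,0.04,0.04,0.04,0.04,0.04,0.04],"ty": [-0.08,-0.16,-0.22,-0.22,-0.22,-0.22,-0.22,-0.22],"tz": [0,0,0,0,0,0,0,0],"spin": [0,0,0,0,0,0,0,0],"aperture": [0.06,0.06,0.06,0.06,0.06,0.06,0.06,0.06]}' | python3 -m handwheel
python3 - <<'E'
from h import *
c=read_camera("wrist"); I=c["color"]; cv2.imwrite("pics/w6.png",I)
hsv=cv2.cvtColor(I,cv2.COLOR_BGR2HSV);H,S,V=[hsv[...,i] for i in range(3)]
k=np.zeros(H.shape,bool); k[70:268,170:400]=1
m=(S>60)&(H>25)&(H<90)&k
print("courg",rect(unproj(c,big(m),.028)))
m=(S>60)&k
print("purple",rect(unproj(c,cv2.convexHull(big(m))[:,0],.012)))
E
python3 d.py 0.462 0.0895 0.031 8
```

```text
time_s: 17.2
tool_pos: [0.4624, 0.0868, 0.2003]
tool_rot: [180.0, 0.0, 7.8]
force: [0.6, 0.0, 0.4]
grip_width: 0.0601
grasp_force: 0.0
courg [460.8, 88.1, 118.1, 35.5, 7.7]
purple [464.7, 97.8, 159.2, 109.6, 15.2]
delta [-1.000e-04 -2.600e-03  1.694e-01] turn -0.1 t 17.25 j [ 21.  -1. -34. 110.  -1.  71. -95.]
```

View pics/w6.png

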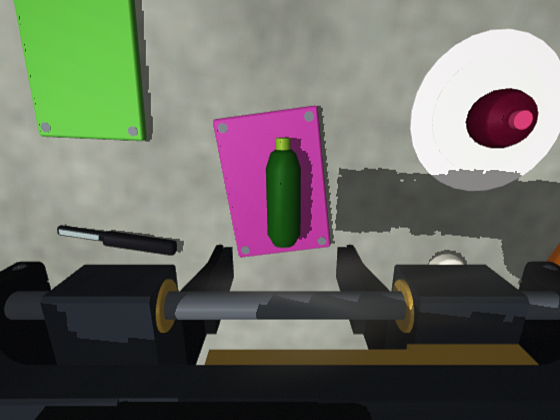

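The courgette is at (283,195), aligned with the fingers and centred between them. Grasp it.

Scaled: 0.167 m is 0.334, -0.002 m is -0.004.

```bash
echo '{"tx": [0,0,0,0,0,0,0,0],"ty": [-0.004,-0.004,-0.004,-0.004,-0.004,-0.004,-0.004,-0.004],"tz": [0.06,0.14,0.22,0.28,0.31,0.326,0.334,0.334],"spin": [0,0,0,0,0,0,0,0],"aperture": [0.06,0.06,0.06,0.06,0.06,0.06,0.06,0.06]}' | python3 -m handwheel
echo '{"tx": [0,0,0,0,0,0,0,0],"ty": [0,0,0,0,0,0,0,0],"tz": [0,0,0,0,0,0,0,0],"spin": [0,0,0,0,0,0,0,0],"aperture": [0.02,0.02,0.02,0.02,0.02,0.02,0.02,0.02]}' | python3 -m handwheel 30
python3 d.py 0.462 0.089 0.032 8
```

```text
time_s: 17.92
tool_pos: [0.4623, 0.09, 0.0335]
tool_rot: [-180.0, 0.0, 8.0]
force: [1.0, 0.3, -0.1]
grip_width: 0.0596
grasp_force: 0.0
time_s: 18.58
tool_pos: [0.4627, 0.0901, 0.0342]
tool_rot: [180.0, -0.1, 8.0]
force: [-0.9, -1.5, 6.1]
grip_width: 0.0348
grasp_force: 30.0
delta [-0.0008  0.001   0.0022] turn -0.0 t 18.58 j [  18.   12.  -35.  119.    9.   51. -103.]
```

Scaled: -0.13 m is -0.26, -0.125 m is -0.25.

```bash
echo '{"tx": [0,0,0,0,0,0,0,0],"ty": [0,0,0,0,0,0,0,0],"tz": [-0.01,-0.04,-0.1,-0.16,-0.22,-0.25,-0.26,-0.26],"spin": [0,0,0,0,0,0,0,0],"aperture": [0.02,0.02,0.02,0.02,0.02,0.02,0.02,0.02]}' | python3 -m handwheel
python3 d.py 0.5685 0.303 0.163 5.3
```

```text
time_s: 19.25
tool_pos: [0.4626, 0.0906, 0.1645]
tool_rot: [180.0, -0.1, 8.0]
force: [1.0, -0.6, -1.3]
grip_width: 0.0344
grasp_force: 30.0
delta [ 0.1344 -0.1956  0.0017] turn 2.7 t 19.25 j [ 21.   1. -36. 112.   1.  67. -97.]
```

Scaled: -0.196 m is -0.392, -0.185 m is -0.37, 2.7 degrees is 0.015.

```bash
echo '{"tx": [0.02,0.06,0.1,0.14,0.18,0.22,0.254,0.268],"ty": [-0.03,-0.08,-0.14,-0.2,-0.26,-0.32,-0.37,-0.392],"tz": [0,0,0,0,0,0,0,0],"spin": [0,0.0028,0.0056,0.0083,0.0111,0.0139,0.015,0.015],"aperture": [0.02,0.02,0.02,0.02,0.02,0.02,0.02,0.02]}' | python3 -m handwheel
echo '{"tx": [0,0,0,0,0],"ty": [0,0,0,0,0],"tz": [0,0,0,0,0],"spin": [0,0,0,0,0],"aperture": [0.02,0.02,0.02,0.02,0.02]}' | python3 -m handwheel
python3 d.py 0.5685 0.303 0.0345 5.3
python3 - <<'E'
from h import *
c=read_camera("wrist"); cv2.imwrite("pics/w7.png",c["color"]); np.save("w7.npy",c,allow_pickle=True)
E
```

```text
time_s: 19.92
tool_pos: [0.5664, 0.3076, 0.1604]
tool_rot: [-179.8, 0.2, 5.5]
force: [-0.9, -0.1, -1.9]
grip_width: 0.0348
grasp_force: 30.0
time_s: 20.33
tool_pos: [0.5675, 0.3015, 0.1633]
tool_rot: [179.9, 0.0, 5.2]
force: [-0.4, -0.2, -0.7]
grip_width: 0.0347
grasp_force: 30.0
delta [ 0.0012 -0.0016  0.1288] turn -0.1 t 20.33 j [   0.   25.  -40.   89.   16.   72. -127.]
```

View pics/w7.png

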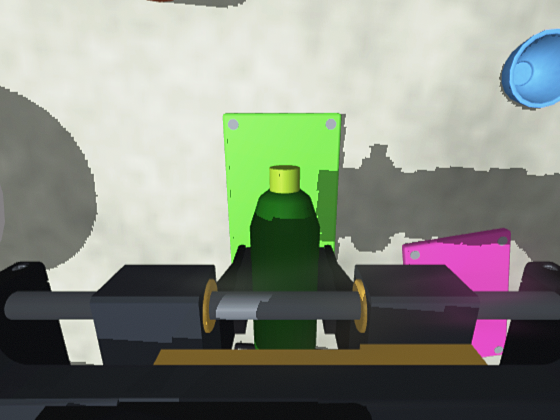

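The courgette is aligned with the green board (far edge at row 115, columns 223 to 340). The board's middle is about 2 mm to the left, so I'll correct for that and lower.

Scaled: 0.127 m is 0.254, -0.002 m is -0.004.

```bash
echo '{"tx": [0.004,0.004,0.004,0.004,0.004,0.004,0.004,0.004],"ty": [-0.004,-0.004,-0.004,-0.004,-0.004,-0.004,-0.004,-0.004],"tz": [0.04,0.1,0.16,0.21,0.234,0.244,0.25,0.254],"spin": [0,0,0,0,0,0,0,0],"aperture": [0.02,0.02,0.02,0.02,0.02,0.02,0.02,0.02]}' | python3 -m handwheel
echo '{"tx": [0,0,0],"ty": [0,0,0],"tz": [0,0.002,0.002],"spin": [0,0,0],"aperture": [0.02,0.02,0.02]}' | python3 -m handwheel
python3 d.py 0.5685 0.303 0.0335 5.3
```

```text
time_s: 21.05
tool_pos: [0.5702, 0.3057, 0.0378]
tool_rot: [-180.0, -0.1, 5.3]
force: [-0.3, 0.7, 0.1]
grip_width: 0.035
grasp_force: 30.0
time_s: 21.3
tool_pos: [0.5699, 0.3057, 0.0366]
tool_rot: [-180.0, -0.1, 5.3]
force: [-0.7, -0.4, -0.3]
grip_width: 0.0345
grasp_force: 30.0
delta [-0.0017  0.0025  0.0031] turn -0.0 t 21.3 j [  -2.   32.  -37.   94.   22.   60. -130.]
```

Scaled: 0.003 m is 0.006, 0.002 m is 0.004.

```bash
echo '{"tx": [-0.002,-0.002,-0.002,-0.002],"ty": [0.004,0.004,0.004,0.004],"tz": [0.002,0.004,0.006,0.006],"spin": [0,0,0,0],"aperture": [0.02,0.02,0.02,0.02]}' | python3 -m handwheel
python3 d.py 0.5685 0.303 0.0335 5.3
```

```text
time_s: 21.63
tool_pos: [0.5688, 0.303, 0.0343]
tool_rot: [179.9, -0.0, 5.3]
force: [-2.3, -2.6, 8.9]
grip_width: 0.0344
grasp_force: 30.0
delta [-0.0003 -0.      0.0008] turn -0.0 t 21.63 j [  -2.   32.  -37.   95.   22.   60. -130.]
```

Contact made; release, retreat, and head for the beetroot.

Scaled: -0.1 m is -0.2, -0.06 m is -0.12.

```bash
echo '{"tx": [0,0,0,0,0,0,0,0],"ty": [0,0,0,0,0,0,0,0],"tz": [0,0,0,0,0,-0.04,-0.12,-0.2],"spin": [0,0,0,0,0,0,0,0],"aperture": [0.087,0.087,0.087,0.087,0.087,0.087,0.087,0.087]}' | python3 -m handwheel
echo '{"tx": [0,0,0],"ty": [0,0,0],"tz": [-0.08,-0.14,-0.14],"spin": [0,0,0],"aperture": [0.087,0.087,0.087]}' | python3 -m handwheel
python3 d.py 0.567 -0.1095 0.2 5
```

```text
time_s: 22.3
tool_pos: [0.5671, 0.3025, 0.1317]
tool_rot: [179.9, 0.2, 5.3]
force: [1.0, 1.4, 1.0]
grip_width: 0.0797
grasp_force: 0.0
time_s: 22.55
tool_pos: [0.5714, 0.3058, 0.2105]
tool_rot: [-179.7, -0.7, 5.3]
force: [1.2, 0.9, 0.4]
grip_width: 0.0866
grasp_force: 0.0
delta [-0.0429  0.4132  0.0082] turn 0.3 t 22.55 j [   0.   23.  -40.   85.   15.   76. -126.]
```

Scaled: 0.32 m is 0.64, 0.28 m is 0.56.

```bash
echo '{"tx": [-0.008,-0.016,-0.024,-0.032,-0.04,-0.05,-0.058,-0.066],"ty": [0.08,0.16,0.24,0.32,0.4,0.48,0.56,0.64],"tz": [0,0,0,0,0,0,0,0],"spin": [0,0,0,0,0,0,0,0],"aperture": [0.087,0.087,0.087,0.087,0.087,0.087,0.087,0.087]}' | python3 -m handwheel
echo '{"tx": [-0.008,-0.018,-0.018,-0.018,-0.018,-0.018,-0.018],"ty": [0.08,0.176,0.176,0.176,0.176,0.176,0.176],"tz": [0,0,0,0,0,0,0],"spin": [0,0,0,0,0,0,0],"aperture": [0.087,0.087,0.087,0.087,0.087,0.087,0.087]}' | python3 -m handwheel
python3 d.py 0.567 -0.1095 0.033 5
python3 - <<'E'
from h import *
c=read_camera("wrist"); I=c["color"]; cv2.imwrite("pics/w8.png",I)
c=read_camera("top"); cv2.imwrite("pics/t8.png",c["color"])
E
```

```text
time_s: 23.22
tool_pos: [0.5647, -0.0204, 0.2024]
tool_rot: [180.0, -0.0, 5.3]
force: [1.1, -0.1, -0.0]
grip_width: 0.0869
grasp_force: 0.0
time_s: 23.8
tool_pos: [0.5646, -0.1044, 0.2025]
tool_rot: [-180.0, -0.0, 5.5]
force: [-0.2, -0.5, -0.4]
grip_width: 0.0871
grasp_force: 0.0
delta [0.0019 0.0054 0.1695] turn 0.5 t 23.8 j [ 34.  13. -30.  96.   7.  73. -82.]
```

View pics/w8.png

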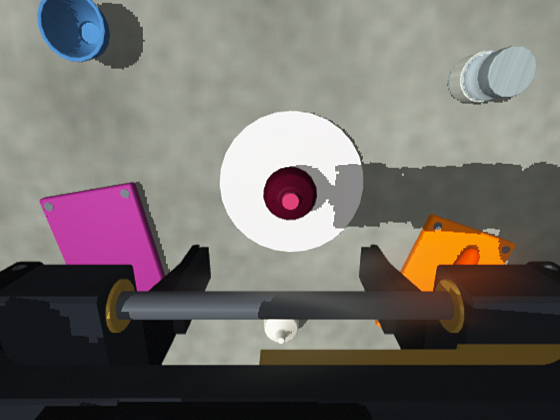

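The beetroot stands upright on the plate at (290,193), about 5 mm right of the fingers' midpoint, which matches the computed shift. Grasp it.

Scaled: 0.168 m is 0.336, 0.163 m is 0.326.

```bash
echo '{"tx": [0.004,0.004,0.004,0.004,0.004,0.004,0.004,0.004],"ty": [0.01,0.01,0.01,0.01,0.01,0.01,0.01,0.01],"tz": [0.06,0.14,0.22,0.28,0.31,0.326,0.336,0.336],"spin": [0,0,0,0,0,0,0,0],"aperture": [0.087,0.087,0.087,0.087,0.087,0.087,0.087,0.087]}' | python3 -m handwheel
echo '{"tx": [0,0,0,0,0,0,0,0],"ty": [0,0,0,0,0,0,0,0],"tz": [0,0,0,0,0,0,0,0],"spin": [0,0,0,0,0,0,0,0],"aperture": [0.04,0.04,0.04,0.04,0.04,0.04,0.04,0.04]}' | python3 -m handwheel 25
echo '{"tx": [0,0,0,0,0,0,0,0],"ty": [0,0,0,0,0,0,0,0],"tz": [-0.01,-0.04,-0.1,-0.16,-0.22,-0.25,-0.26,-0.26],"spin": [0,0,0,0,0,0,0,0],"aperture": [0.04,0.04,0.04,0.04,0.04,0.04,0.04,0.04]}' | python3 -m handwheel
python3 d.py 0.4635 0.098 0.163 15
```

```text
time_s: 24.57
tool_pos: [0.567, -0.1111, 0.0344]
tool_rot: [-180.0, 0.0, 5.4]
force: [-0.0, 0.1, 0.3]
grip_width: 0.087
grasp_force: 0.0
time_s: 25.23
tool_pos: [0.5671, -0.1113, 0.035]
tool_rot: [-180.0, -0.0, 5.3]
force: [-1.2, 0.8, 3.8]
grip_width: 0.0547
grasp_force: 25.0
time_s: 25.9
tool_pos: [0.5673, -0.1122, 0.1656]
tool_rot: [179.9, -0.1, 5.3]
force: [-0.6, 0.3, -1.4]
grip_width: 0.0548
grasp_force: 25.0
delta [-0.084  -0.2188  0.0022] turn -9.7 t 25.9 j [ 35.  15. -30.  98.   8.  69. -82.]
```

Scaled: -0.218 m is -0.436, -0.208 m is -0.416, -9.7 degrees is -0.0539.

```bash
echo '{"tx": [-0.01,-0.036,-0.06,-0.086,-0.116,-0.14,-0.16,-0.168],"ty": [-0.03,-0.09,-0.16,-0.23,-0.3,-0.366,-0.416,-0.436],"tz": [0,0,0,0,0,0,0,0],"spin": [-0.0056,-0.0167,-0.0278,-0.0389,-0.05,-0.0539,-0.0539,-0.0539],"aperture": [0.04,0.04,0.04,0.04,0.04,0.04,0.04,0.04]}' | python3 -m handwheel
echo '{"tx": [0,0,0,0,0],"ty": [0,0,0,0,0],"tz": [0,0,0,0,0],"spin": [0,0,0,0,0],"aperture": [0.04,0.04,0.04,0.04,0.04]}' | python3 -m handwheel
python3 d.py 0.4635 0.098 0.037 15
python3 - <<'E'
from h import *
c=read_camera("wrist"); cv2.imwrite("pics/w9.png",c["color"])
E
```

```text
time_s: 26.57
tool_pos: [0.4589, 0.1022, 0.1625]
tool_rot: [-179.9, 0.2, 15.4]
force: [-0.1, -0.5, -1.3]
grip_width: 0.0545
grasp_force: 25.0
time_s: 26.98
tool_pos: [0.4634, 0.0962, 0.1642]
tool_rot: [-180.0, 0.0, 14.9]
force: [0.0, 0.2, -1.7]
grip_width: 0.0548
grasp_force: 25.0
delta [ 0.0006 -0.0016  0.1272] turn -0.1 t 26.98 j [ 26.   2. -41. 112.   1.  67. -91.]
```

View pics/w9.png

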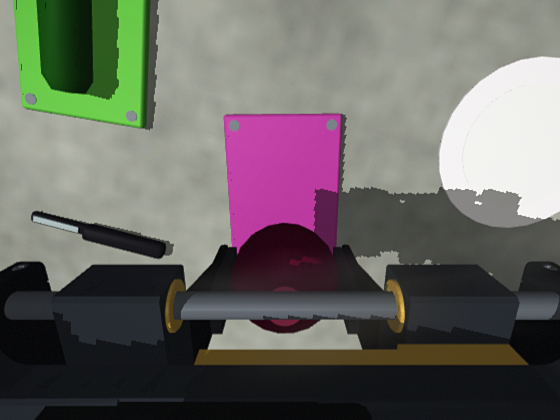

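The beetroot is held upright over the purple board (far edge at row 115, columns 224 to 342), within 2 mm of its middle. Lower it.

Scaled: 0.125 m is 0.25, 0.124 m is 0.248.

```bash
echo '{"tx": [0.002,0.002,0.002,0.002,0.002,0.002,0.002,0.002],"ty": [-0.002,-0.002,-0.002,-0.002,-0.002,-0.002,-0.002,-0.002],"tz": [0.04,0.1,0.16,0.21,0.234,0.244,0.248,0.25],"spin": [0,0,0,0,0,0,0,0],"aperture": [0.04,0.04,0.04,0.04,0.04,0.04,0.04,0.04]}' | python3 -m handwheel
echo '{"tx": [0,0,0,0],"ty": [0,0,0,0],"tz": [0,0.002,0.004,0.004],"spin": [0,0,0,0],"aperture": [0.04,0.04,0.04,0.04]}' | python3 -m handwheel
python3 d.py 0.4635 0.098 0.0365 15
```

```text
time_s: 27.7
tool_pos: [0.4648, 0.0989, 0.0403]
tool_rot: [180.0, -0.1, 15.0]
force: [0.3, 0.4, -1.5]
grip_width: 0.0554
grasp_force: 25.0
time_s: 28.03
tool_pos: [0.4641, 0.0988, 0.038]
tool_rot: [180.0, -0.1, 15.0]
force: [-0.1, 0.6, -1.7]
grip_width: 0.055
grasp_force: 25.0
delta [-0.0008  0.0006  0.0015] turn -0.0 t 28.03 j [ 22.  13. -40. 119.  10.  52. -99.]
```

```bash
echo '{"tx": [0,0,0],"ty": [0,0,0],"tz": [0.002,0.004,0.004],"spin": [0,0,0],"aperture": [0.04,0.04,0.04]}' | python3 -m handwheel | grep -E "pos|force:"
echo '{"tx": [0,0,0,0,0,0,0,0],"ty": [0,0,0,0,0,0,0,0],"tz": [0,0,0,0,0,0,0,-0.04],"spin": [0,0,0,0,0,0,0,0],"aperture": [0.087,0.087,0.087,0.087,0.087,0.087,0.087,0.087]}' | python3 -m handwheel
echo '{"tx": [0,0,0,0,-0.06,-0.1,-0.1,-0.1],"ty": [0,0,0,0,0.16,0.32,0.32,0.32],"tz": [-0.08,-0.16,-0.24,-0.3,-0.36,-0.4,-0.4,-0.4],"spin": [0,0,0,0,0,0,0,0],"aperture": [0.087,0.087,0.087,0.087,0.087,0.087,0.087,0.087]}' | python3 -m handwheel
```

```text
tool_pos: [0.4642, 0.0988, 0.0369]
force: [-5.1, -1.4, 11.4]
grasp_force: 25.0
time_s: 28.95
tool_pos: [0.4609, 0.0982, 0.0528]
tool_rot: [-179.9, 0.4, 15.0]
force: [-0.4, 0.3, -0.6]
grip_width: 0.0864
grasp_force: 0.0
time_s: 29.62
tool_pos: [0.4567, -0.0622, 0.2543]
tool_rot: [179.9, -0.0, 15.0]
force: [1.1, 0.1, 1.0]
grip_width: 0.0873
grasp_force: 0.0
```

```bash
echo '{"tx": [0,0,0],"ty": [0,0,0],"tz": [0,0,0],"spin": [0,0,0],"aperture": [0.087,0.087,0.087]}' | python3 -m handwheel | head -2
python3 - <<'E'
from h import *
c=read_camera("top"); I=c["color"]; cv2.imwrite("pics/t9.png",I); hsv=cv2.cvtColor(I,cv2.COLOR_BGR2HSV); H,S,V=[hsv[...,i].astype(int) for i in range(3)]
def roi(m,x0,x1,y0,y1):
    o=np.zeros_like(m);o[y0:y1,x0:x1]=m[y0:y1,x0:x1];return o
print("carrot (-> 458.9,-309.1 ,-13.7)",rect(unproj(c,big(roi((H<9)&(S>100),385,475,200,310)),.024)))
print("courg (-> 567.3 302.7 5.3)",rect(unproj(c,big(roi((V<75)&(S>60),80,165,150,255)),.028)))
print("beet (-> 462.9 97.6)",rect(unproj(c,big(roi((S>100)&((H>165)|(H<4)),190,260,215,300)),.035)))
E
```

```text
time_s: 29.87
tool_pos: [0.4569, -0.0599, 0.253]
carrot (-> 458.9,-309.1 ,-13.7) [460.3, -311.5, 117.0, 31.9, -11.5]
courg (-> 567.3 302.7 5.3) [567.7, 294.9, 113.6, 53.6, 3.9]
beet (-> 462.9 97.6) [462.3, 100.0, 52.3, 52.2, -89.7]
```

View pics/t9.png

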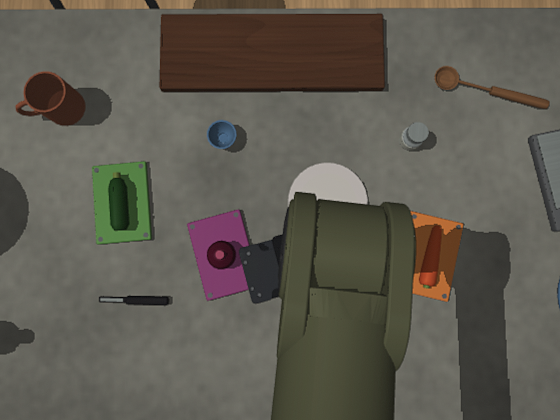

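All three vegetables are centred: courgette at (119,202), beetroot at (221,255), carrot at (431,258). The courgette's offset in the numbers comes from its shadow widening the mask. Hand in.

```bash
python3 -c "
from cell import env
print(env.sign_off())"
```

```text
the job is handed in; nothing more can be done
None
```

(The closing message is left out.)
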